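# Index the polishing-wheel carousel to the green wheel

## Robot

A 6-joint arm with a two-finger parallel gripper is mounted at the origin on the work surface. World frame = base frame: x ahead of the robot, y to its left, z up, the work surface at z = 0. Lengths are in m, angles in rad, forces in N, time in s.
With the tool pointing down it reaches from about 0.35 to 0.975 m from the base axis. Payload 4.9 kg.
Tool frame: the origin (TCP) lies between the finger pads; the fingertips stand 11 mm ahead of it and the grasp point (between the pads) lies 8 mm behind it; z points along the fingers, x is the direction in which the jaws open and shut, and the axes are right-handed (so a half turn about z gives the same grasp; the last joint's range is limited). The gripper opens to 85 mm and grips with 20 to 120 N. Pads are 22 mm wide; open, the fingers measure 114 mm over their backs; the gripper's body (76 mm by 85 mm) begins 54 mm behind the grasp point. The pads swing forward as they close: fully open they stand 13 mm farther back than shut.
Start: joints at [1.137, 0.053, 1.613, -0, 1.476, -0.119], TCP at [0.194, 0.594, 0.242] pointing down, gripper open.
Joint ranges: [-3.01, 3.01], [-1.01, 2.22], [0.06, 2.58], [-1.02, 4.17], [0.09, 2.62], [-3.14, 3.14]. Speed limits (rad/s): [2.57, 2.57, 3.14, 3.14, 3.14, 3.14].

## Interface

Orientations are given as a unit quaternion [x, y, z, w].
In Python, from station import readout, optics, order gives the robot as it stands.
- The arm moves only by the tool servo_tool, never from a script. Its argument "targets" is a list of rows, each a list of 7 numbers: the turn, a rotation vector about the tool's x, y, z in rad, then the shift along the tool's x, y, z in cm, then the finger opening in cm, from 0 to 8.54. A call has 1 to 5 rows; each row shifts and turns the commanded pose from where the row before left it, along the tool's axes as they then stand; what a row does not reach is not made up. A row lasts 1/10 s, in which the tool goes at most 50 mm and 8.59 degrees, less where a joint would pass 70% of its speed; a pose out of reach is approached as far as the arm can. A call with a gripper value outside its range is refused whole. The fingers move at their own pace and stop on an object; "newtons" is the grip in N (left out, the last holds). Time passes only in rows, so rows that do not move let the fingers close. It gives the time, the measured TCP pose, the force and the opening at its end, in the units of the state.
- readout.sense(): the state, without advancing time (a new reading comes with each control period).
- optics.read_camera(name): name is "side" or "top"; returns a dict with "pixels" (384x512x3 uint8, red, green, blue), "depth" (384x512 float32, m along the optical axis (not along the pixel's ray), 0 where there is no reading), "vertical_fov" (degrees; the focal length in pixels is half the picture's height over the tangent of half this angle, whatever the lens; pixels are square), "cx", "cy" (the principal point, pixels), "R" (3x3) and "t" (3): a world point X has camera coordinates R X + t. Camera axes: x right, y down, z forward; pixel columns grow to the right and rows downward; lengths in m; the calibration is good to about 2 mm. A picture is of the moment at which its call begins.
- order.close_job(): hands the job in, once; it reports no verdict.
The state is a dict: "clock": time; "qpos": joint angles; "joint_velocities": joint speeds; "effort": joint torques, N m; "tool_pos": TCP position; "tcp_rot": TCP orientation; "wrist_force": force on the tool from outside, world axes, zero at the start; "wrist_torque": the same for the moment, N m; "gripper_width": finger opening in m.
Only numpy, scipy, OpenCV 4.12 (cv2) and the standard library are available. Lean on these libraries where they do the work, as an engineer would, in place of code of your own. Each camera call takes 0.05 s, during which the arm holds its last target.

## Task

Turn the wheel carousel, the round table with the upright black handle, by one station, whichever way brings the green polishing wheel to the red pointer on the base. Leave the carousel clicked in and still, with the green wheel lying flat on its post at the pointer, and let go.

Things in the scene. Friction and masses are not known exactly. Their poses are not given: they have to be found in the camera images.
- carousel_base: Fixed base of the carousel; origin on its vertical axis at table height, z up; +x points to the red pointer block (138-166 mm from the axis, 55 mm high). The disc is 244 mm across, its top 50 mm above the table, with 6 stations 60 degrees apart, 85 mm from the axis: 5 posts (15 mm diameter, 28 mm tall) with a loose wheel each, and the handle. Grey, brown, white and black wheels just ride along.
- carousel (a joint): Angle of the carousel disc on its base, rad; 0 at the start, growing anticlockwise seen from above; stops at -2.2 and 2.2. Clicks in every 60 degrees (0, 1.047, -1.047 ...): a detent pulls the disc to the nearest station with up to 0.16 N m, so that about 2 N at the handle moves it over the hump half-way between stations.
- handle (a point): Centre of the handle's grip, 110 mm above the table and 95 mm from the axis, opposite the pointer at joint 0; it goes round with the disc. The grip is an upright black cylinder, 24 mm diameter, 83 to 135 mm above the table, on a thin steel stem; it does not spin. Take it from above. Wheel tops are 72 mm, posts 78 mm, the hub in the middle 72 mm above the table.
- green_wheel (a point): Centre of the green polishing wheel, a ring of 64 mm outer and 22 mm hole diameter, 22 mm thick, lying loosely over its post on the disc with 3 to 4 mm play either way; its centre is 61 mm above the table, z up. At the start it is at the station next to the pointer, 60 degrees to one side or the other.
Things that resemble listed ones, but are neither listed nor needed, are in the scene too. What is shaped like the part that bears green_wheel but pink is not meant.

How it is judged:
At the end, for the whole second after the job is handed in: The carousel rests one station (60 degrees, within 0.15 rad) from its start, slower than 0.05 rad/s; the green wheel lies flat (within 0.17 rad, centre 55 to 67 mm above the table) at the red pointer, 65 to 105 mm from the axis along the base's x and within 18 mm sideways ((value of joint carousel between 0.897198 and 1.1972 rad or value of joint carousel between -1.1972 and -0.897198 rad) and velocity of joint carousel between -0.05 and 0.05 rad/s and x of green_wheel in the frame of carousel_base between 0.065 and 0.105 m and y of green_wheel in the frame of carousel_base between -0.018 and 0.018 m and z of green_wheel in the frame of carousel_base between 0.055 and 0.067 m and angle between green_wheel's own z axis and vertical below 0.17 rad); the robot touches nothing.
It also fails if it takes over 32 s, if anything falls off the work surface, if the arm or the gripper's body presses on something with over 40 N, if the wrist force passes 120 N, or if a joint passes its speed limit or range.

## Working session

There is one attempt and no reset: what is moved stays moved. The work goes in short steps, Python scripts to look and compute and a tool call to move; the robot and the scene stay as the last step left them, time stands still between calls to the robot, and variables do not carry over. Pictures are saved under pics/ and viewed, and the job is handed in when it is done.

Besides the shell and the picture viewer there is one more tool, called after "Request:" as name(argument=value, ...), one argument or row to a line, values as JSON. servo_tool: Moves the arm, as the interface text tells. Its arguments: {"type":"object","properties":{"targets":{"type":"array","items":{"type":"array","items":{"type":"number"}}},"newtons":{"type":"number"}},"required":["targets"]}

```bash
mkdir -p pics; python3 - <<'E'
from station import readout, optics
import cv2,numpy as np
for n in("side","top"):
    c=optics.read_camera(n); cv2.imwrite(f"pics/{n}0.png",c["pixels"][:,:,::-1]); np.savez(f"{n}0.npz",**c)
    print(n,c["vertical_fov"],c["cx"],c["cy"],c["R"],c["t"])
print(readout.sense())
E
```

```text
side 54.13740288031739 250.57415014035777 193.63574815104698 [[-0.97729752 -0.21131012  0.01541372]
 [-0.16718033  0.72441622 -0.66878388]
 [ 0.13015486 -0.6561777  -0.74329707]] [0.53928115 0.19605985 0.61383473]
top 51.307149195565025 251.2530934747676 187.59201612032243 [[-0.01780529 -0.99980786  0.00819878]
 [-0.9907669   0.01654081 -0.13456354]
 [ 0.13440207 -0.01051902 -0.99087105]] [-0.02327653  0.56810488  0.65484936]
{'clock': 0.1, 'qpos': array([ 1.13706355e+00,  5.32709903e-02,  1.61416337e+00,  9.18754982e-06,
        1.47601677e+00, -1.19055460e-01]), 'joint_velocities': array([ 0.00019507,  0.00056721, -0.00407407,  0.000123  , -0.00164173,
       -0.00171086]), 'effort': array([-4.72209237e-06, -3.94904459e+01, -3.71362638e+01, -2.33387764e-04,
        4.01508223e-03,  1.87868494e-06]), 'tool_pos': array([0.19324087, 0.59379755, 0.24119427]), 'tcp_rot': array([ 8.09169127e-01,  5.87575068e-01, -8.13669156e-04,  4.48833004e-04]), 'wrist_force': array([ 0.45019868, -0.16499049,  1.03272781]), 'wrist_torque': array([-0.03006001, -0.01288355, -0.01930757]), 'gripper_width': 0.08529827183826236}
```

```bash
cat > h.py <<'E'
import numpy as np
def load(n): return dict(np.load(n))
def pt(c,u,v,d=None):
    f=c["pixels"].shape[0]/2/np.tan(np.radians(c["vertical_fov"])/2)
    u=np.asarray(u);v=np.asarray(v)
    if d is None: d=c["depth"][v.astype(int),u.astype(int)]
    p=np.stack([(u-c["cx"])/f*d,(v-c["cy"])/f*d,d],-1)
    return (p-c["t"])@c["R"]
E
```

```text
(no output)
```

View pics/side0.png

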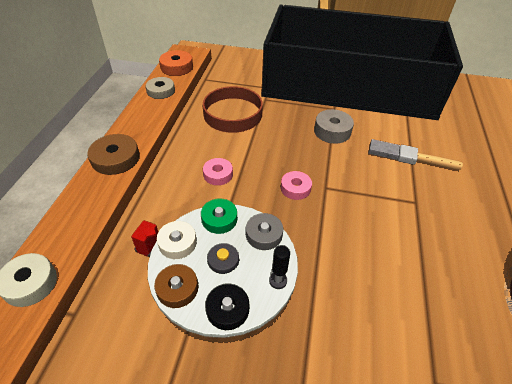

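View pics/top0.png

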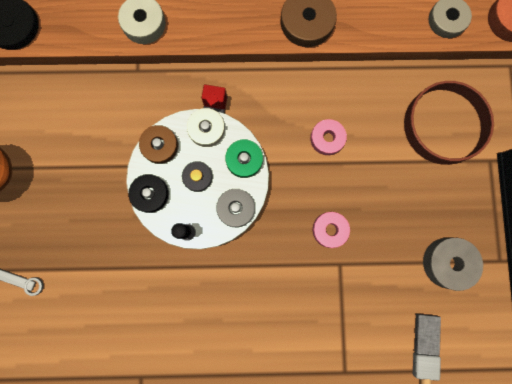

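The top view shows one carousel: hub at (196,176), pointer at (213,97), green wheel at (244,158) and handle at (182,231). The white wheel is at the pointer now. Green is clockwise of the pointer seen from above, so the disc must turn anticlockwise (+60°). The pink rings at (329,137) and (332,230) are decoys lying off the carousel.

```bash
python3 - <<'E'
from h import *
import cv2
c=load("top0.npz"); s=load("side0.npz")
def cl(c,f,box,name):
    P=c["pixels"].astype(int); v,u=np.mgrid[0:384,0:512]
    m=f(P)&(u>box[0])&(u<box[2])&(v>box[1])&(v<box[3])&(c["depth"]>0)
    X=pt(c,u[m],v[m]); return X
G=lambda P:(P[...,1]>P[...,0]+50)&(P[...,1]>P[...,2]+30)
R=lambda P:(P[...,0]>120)&(P[...,1]<40)
K=lambda P:P.max(-1)<45
Y=lambda P:(P[...,0]>180)&(P[...,1]>120)&(P[...,2]<80)
W=lambda P:P.min(-1)>170
for n,cam,bg,br,bk,by,bw in (("top",c,(220,130,270,185),(195,80,235,112),(168,218,198,242),(188,168,204,184),(120,105,275,255)),
                   ("side",s,(195,195,242,235),(130,218,160,258),(270,240,295,275),(213,245,232,262),(145,200,300,340))):
    X=cl(cam,G,bg,'g'); top=X[X[:,2]>np.percentile(X[:,2],60)-.004]; 
    print(n,"green",(X[:,:2].min(0)+X[:,:2].max(0))/2,X.mean(0),np.percentile(X[:,2],[50,95]))
    X=cl(cam,R,br,'r'); print("red",X.mean(0),X.min(0),X.max(0))
    X=cl(cam,K,bk,'k'); print("handle all",len(X),X.max(0)); Xt=X[X[:,2]>.128]; 
    if len(Xt):print("top",len(Xt),Xt.mean(0),Xt.min(0),Xt.max(0))
    X=cl(cam,Y,by,'y'); print("hub",X.mean(0))
    X=cl(cam,W,bw,'w'); X=X[abs(X[:,2]-.05)<.006]
    (ctr,r)=cv2.minEnclosingCircle(X[:,:2].astype(np.float32)*1000); print("disc",ctr,r,X[:,2].mean())
im=cv2.imread("pics/top0.png")[70:260,110:290]; cv2.imwrite("pics/crop0.png",cv2.resize(im,None,fx=3,fy=3))
E
```

```text
top green [ 0.61442385 -0.0201659 ] [ 0.61394084 -0.02079292  0.07092618] [0.07112538 0.07306509]
red [0.73237288 0.03123474 0.05205746] [0.71301665 0.01183839 0.04684782] [0.74788256 0.05109604 0.05669587]
handle all 251 [0.50408991 0.08565737 0.13685815]
top 154 [0.49297737 0.07478325 0.13367323] [0.48328234 0.06508941 0.12929378] [0.50243254 0.08565737 0.13685815]
hub [0.58434213 0.05500501 0.07060133]
disc (586.4999389648438, 59.36833953857422) 121.24735260009766 0.049225304791361675
side green [ 0.61761718 -0.01778971] [ 0.61187536 -0.0120102   0.07004402] [0.0722945  0.07389586]
red [0.73245602 0.03597246 0.05309081] [0.71195443 0.0147745  0.02258688] [0.74947383 0.05447036 0.05786486]
handle all 417 [0.50292093 0.09105506 0.13704138]
top 201 [0.49211922 0.08167462 0.13437895] [0.48121165 0.0696098  0.12808294] [0.50292093 0.09059893 0.13704138]
hub [0.58545116 0.06163193 0.07239178]
disc (585.2035522460938, 60.89928436279297) 121.833251953125 0.05062694587531903
```

View pics/crop0.png

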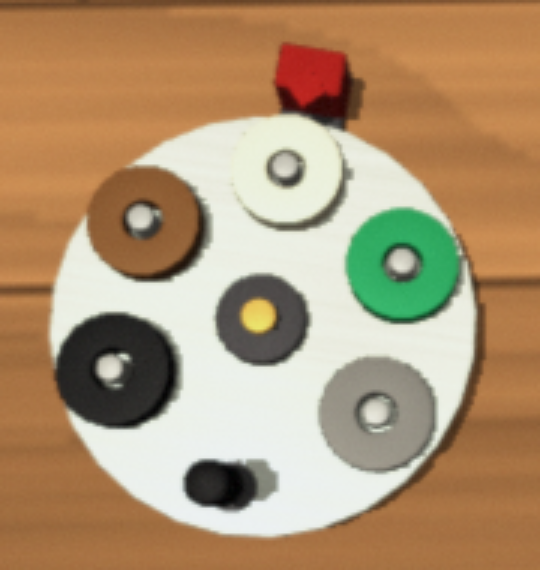

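Both cameras agree within about 6 mm. The axis is near (0.585, 0.060), the handle near (0.4925, 0.078) with a radius of 94 mm (95 expected), and the pointer bearing is about −10.5°. The crop confirms the green wheel is on its post at the station next to the pointer. Moving above the handle now.

Request:
servo_tool(
  targets=[
    [0,0,0,-2.65,2.96,0,8.5],
    [0,0,0,-2.65,2.96,0,8.5],
    [0,0,0,-2.65,2.96,0,8.5],
    [0,0,0,-2.65,2.96,0,8.5],
    [0,0,0,-2.65,2.96,0,8.5],
  ],
)

```text
clock: 0.6
tool_pos: [0.2935, 0.4209, 0.2417]
tcp_rot: [0.809, 0.588, -0.0, 0.0]
wrist_force: [0.1, 0.4, -0.2]
gripper_width: 0.0849
```

Request:
servo_tool(
  targets=[
    [0,0,0,-2.65,2.96,0,8.5],
    [0,0,0,-2.65,2.96,0,8.5],
    [0,0,0,-2.65,2.96,0,8.5],
    [0,0,0,-2.65,2.96,0,8.5],
    [0,0,0,-2.65,2.96,0,8.5],
  ],
)

```text
clock: 1.1
tool_pos: [0.3932, 0.2491, 0.2419]
tcp_rot: [0.809, 0.588, -0.0, -0.0]
wrist_force: [-0.2, -0.4, 0.6]
gripper_width: 0.0851
```

Request:
servo_tool(
  targets=[
    [0,0,0,-2.65,2.96,0,8.5],
    [0,0,0,-2.65,2.96,0,8.5],
    [0,0,0,-2.65,2.96,0,8.5],
    [0,0,0,-2.65,2.96,0,8.5],
    [0,0,0,-2.65,2.96,0,8.5],
  ],
)

```text
clock: 1.6
tool_pos: [0.4929, 0.0773, 0.2419]
tcp_rot: [0.809, 0.587, -0.0, -0.0]
wrist_force: [1.0, -0.2, 0.7]
gripper_width: 0.0851
```

Request:
servo_tool(
  targets=[
    [0,0,-0.13,0,0,0,6],
    [0,0,0,0,0,0,6],
    [0,0,0,0,0,0,6],
  ],
)

```text
clock: 1.9
tool_pos: [0.4922, 0.079, 0.2418]
tcp_rot: [0.77, 0.638, -0.0, -0.0]
wrist_force: [0.3, 0.5, 0.2]
gripper_width: 0.0598
```

```bash
python3 - <<'E'
from station import readout, optics
import cv2,numpy as np
from scipy.spatial.transform import Rotation as R
s=readout.sense();print(s["clock"],s["tool_pos"],s["qpos"],s["gripper_width"]);M=R.from_quat(s["tcp_rot"]).as_matrix();print(M)
print("to handle, tool cm",M.T@(np.array([.4925,.078,.103])-s["tool_pos"])*100)
for n in("side","top"):
    c=optics.read_camera(n); cv2.imwrite(f"pics/{n}1.png",c["pixels"][:,:,::-1]); np.savez(f"{n}1.npz",**c)
E
```

```text
1.9 [0.49224767 0.07900669 0.24184412] [ 9.68016802e-03 -2.56106831e-01  1.90026910e+00  1.41981595e-04
  1.49832812e+00 -1.37403572e+00] 0.059842105757516736
[[ 1.86001215e-01  9.82549103e-01 -8.99065586e-04]
 [ 9.82549514e-01 -1.86001171e-01  1.32912197e-04]
 [-3.66344916e-05 -9.08098284e-04 -9.99999587e-01]]
to handle, tool cm [-0.09371013  0.05612594 13.88437014]
```

View pics/side1.png

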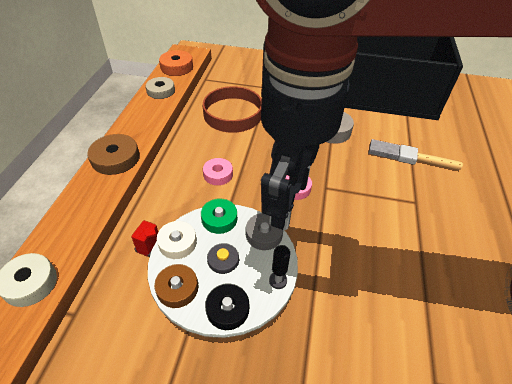

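The jaws hang directly above the handle at (280,265) in the side view, with the scene unchanged. Descending.

Request:
servo_tool(
  targets=[
    [0,0,0,0,0,3,6],
    [0,0,0,0,0,3,6],
    [0,0,0,0,0,3,6],
    [0,0,0,0,0,2,6],
    [0,0,0,0,0,2,6],
  ],
)

```text
clock: 2.5
tool_pos: [0.4919, 0.0797, 0.1111]
tcp_rot: [0.769, 0.639, -0.0, -0.0]
wrist_force: [0.9, -0.2, 0.0]
gripper_width: 0.06
```

Request:
servo_tool(
  targets=[
    [0,0,0,0,0,0.8,6],
    [0,0,0,0,0,0,6],
  ],
)

```text
clock: 2.7
tool_pos: [0.4915, 0.0794, 0.1031]
tcp_rot: [0.769, 0.639, -0.001, -0.001]
wrist_force: [-0.1, 1.1, -0.2]
gripper_width: 0.0597
```

```bash
python3 - <<'E'
from station import readout, optics
import cv2,numpy as np
c=optics.read_camera("side"); cv2.imwrite("pics/side2.png",cv2.resize(c["pixels"][150:320,180:360,::-1],None,fx=3,fy=3))
c=optics.read_camera("top"); cv2.imwrite("pics/top2.png",cv2.resize(c["pixels"][80:260,110:290,::-1],None,fx=3,fy=3))
E
```

```text
(no output)
```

View pics/side2.png

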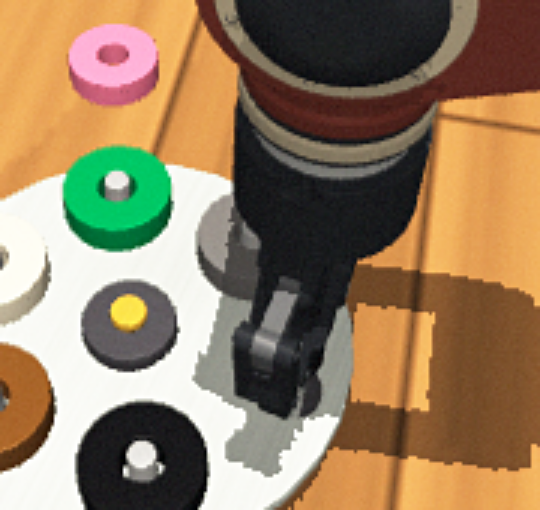

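View pics/top2.png

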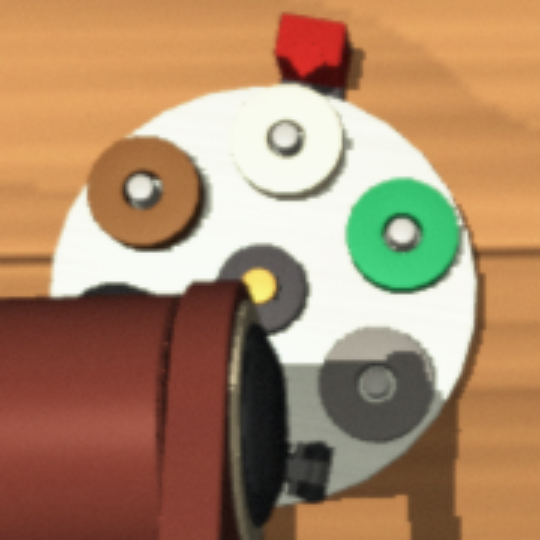

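The fingers straddle the handle, with the disc unmoved. The force is near zero, so nothing is touching. Closing gently.

Request:
servo_tool(
  targets=[
    [0,0,0,0,0,0,1.8],
    [0,0,0,0,0,0,1.8],
    [0,0,0,0,0,0,1.8],
    [0,0,0,0,0,0,1.8],
    [0,0,0,0,0,0,1.8],
  ],
  newtons=25,
)

```text
clock: 3.3
tool_pos: [0.4933, 0.0788, 0.1056]
tcp_rot: [0.769, 0.639, 0.001, 0.001]
wrist_force: [-0.5, 0.0, 5.9]
gripper_width: 0.0235
```

Gripped at 23.5 mm, which matches the 24 mm grip. Turning about the axis: 3° per row, about 0.5 cm of chord along −x tool.

Request:
servo_tool(
  targets=[
    [0,0,-0.0524,-0.497,0.013,0,1.8],
    [0,0,-0.0524,-0.497,0.013,0,1.8],
    [0,0,-0.0524,-0.497,0.013,0,1.8],
    [0,0,-0.0524,-0.497,0.013,0,1.8],
    [0,0,-0.0524,-0.497,0.013,0,1.8],
  ],
)

```text
clock: 3.8
tool_pos: [0.4916, 0.0541, 0.1055]
tcp_rot: [0.679, 0.734, 0.0, 0.0]
wrist_force: [-3.8, 0.1, 7.3]
gripper_width: 0.0235
```

```bash
cat > chk.py <<'E'
from station import readout
import numpy as np
from scipy.spatial.transform import Rotation as R
s=readout.sense();M=R.from_quat(s["tcp_rot"]).as_matrix()
d=s["tool_pos"][:2]-[.585,.060]
print(s["clock"],s["tool_pos"],"r",np.hypot(*d),"bearing",np.degrees(np.arctan2(d[1],d[0]))%360,"yaw",np.degrees(np.arctan2(M[1,0],M[0,0])),"F tool",M.T@s["wrist_force"],s["wrist_torque"],s["gripper_width"])
E
python3 chk.py
```

```text
3.8 [0.49164349 0.05407804 0.10553554] r 0.09354415266833746 bearing 183.6296273738128 yaw 94.52934295918122 F tool [ 0.38755273 -3.81388968 -7.32773538] [ 0.05613542  0.45347774 -0.12323832] 0.023488785064577945
```

Tracking well: radius 94 mm, 15° covered and small forces. Continuing.

Request:
servo_tool(
  targets=[
    [0,0,-0.0524,-0.497,0.0,0,1.8],
    [0,0,-0.0524,-0.497,0.0,0,1.8],
    [0,0,-0.0524,-0.497,0.0,0,1.8],
    [0,0,-0.0524,-0.497,0.0,0,1.8],
    [0,0,-0.0524,-0.497,0.0,0,1.8],
  ],
)

```text
clock: 4.3
tool_pos: [0.4965, 0.0295, 0.1056]
tcp_rot: [0.577, 0.817, 0.0, 0.001]
wrist_force: [-2.2, 0.3, 5.9]
gripper_width: 0.0233
```

```bash
python3 chk.py
```

```text
4.3 [0.49647454 0.02952975 0.10556645] r 0.09362261231693558 bearing 198.99333905587906 yaw 109.55271248042659 F tool [ 0.99199472 -1.94752926 -5.94658941] [ 0.07892161  0.22047008 -0.03634483] 0.023265659011844714
```

Request:
servo_tool(
  targets=[
    [0,0,-0.0524,-0.497,0.01,0,1.8],
    [0,0,-0.0524,-0.497,0.01,0,1.8],
    [0,0,-0.0524,-0.497,0.01,0,1.8],
    [0,0,-0.0524,-0.497,0.01,0,1.8],
    [0,0,-0.0524,-0.497,0.01,0,1.8],
  ],
)

```text
clock: 4.8
tool_pos: [0.5076, 0.007, 0.1056]
tcp_rot: [0.465, 0.885, 0.0, 0.001]
wrist_force: [-0.6, -0.7, 6.9]
gripper_width: 0.0233
```

Request:
servo_tool(
  targets=[
    [0,0,-0.0524,-0.497,0.01,0,1.8],
    [0,0,-0.0524,-0.497,0.01,0,1.8],
    [0,0,-0.0524,-0.497,0.01,0,1.8],
    [0,0,-0.0524,-0.497,0.01,0,1.8],
    [0,0,0,-0.4,0.01,0,1.8],
  ],
)

```text
clock: 5.3
tool_pos: [0.5227, -0.0107, 0.1055]
tcp_rot: [0.37, 0.929, -0.0, -0.0]
wrist_force: [-4.6, 0.8, 9.6]
gripper_width: 0.0233
```

```bash
python3 chk.py;python3 - <<'E'
from station import readout, optics
import cv2,numpy as np
c=optics.read_camera("side"); cv2.imwrite("pics/side3.png",c["pixels"][:,:,::-1])
c=optics.read_camera("top"); cv2.imwrite("pics/top3.png",cv2.resize(c["pixels"][80:260,110:290,::-1],None,fx=3,fy=3))
E
```

```text
5.3 [ 0.522662   -0.01074416  0.10549959] r 0.0942908414477431 bearing 228.61429559885013 yaw 136.5604589491914 F tool [ 3.87465502 -2.62380338 -9.58192803] [0.17890644 0.8953777  0.43969131] 0.023270680277290245
```

View pics/side3.png

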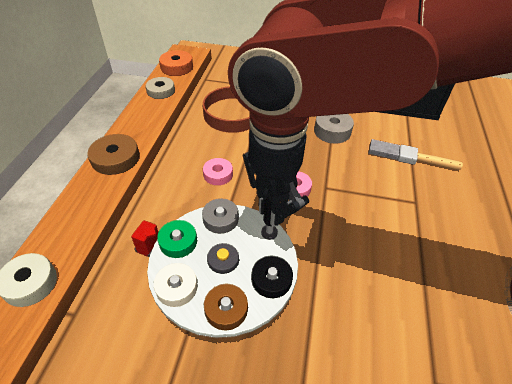

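View pics/top3.png

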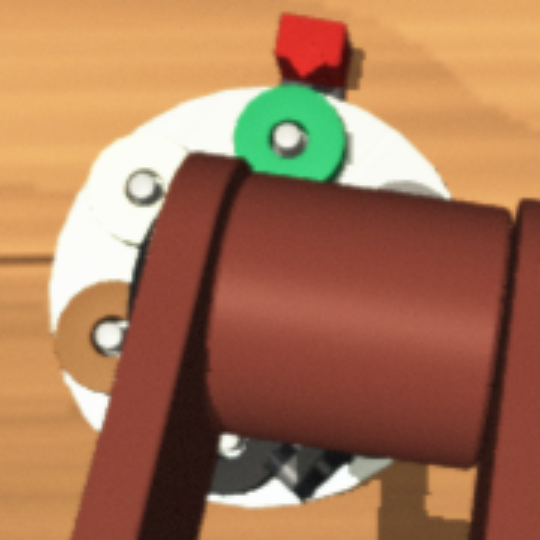

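Green is now at the pointer: (177,237) in the side view and (288,138) in the top crop, where white sat before. Releasing and letting the detent settle, then rising straight up.

Request:
servo_tool(
  targets=[
    [0,0,0,0,0,0,3.5],
    [0,0,0,0,0,0,5],
    [0,0,0,0,0,0,5.5],
    [0,0,0,0,0,0,5.5],
    [0,0,0,0,0,0,5.5],
  ],
)

```text
clock: 5.9
tool_pos: [0.5225, -0.0102, 0.1041]
tcp_rot: [0.371, 0.929, -0.0, -0.0]
wrist_force: [0.4, 0.0, 0.1]
gripper_width: 0.0553
```

Request:
servo_tool(
  targets=[
    [0,0,0,0,0,-1,5.5],
    [0,0,0,0,0,-2,5.5],
    [0,0,0,0,0,-3,5.5],
    [0,0,0,0,0,-3,5.5],
    [0,0,0,0,0,-3,5.5],
  ],
)

```text
clock: 6.4
tool_pos: [0.5226, -0.0103, 0.2263]
tcp_rot: [0.371, 0.929, 0.0, 0.0]
wrist_force: [0.2, -0.4, -0.3]
gripper_width: 0.0552
```

Request:
servo_tool(
  targets=[
    [0,0,0,-3,-3,0,5.5],
    [0,0,0,-3,-3,0,5.5],
    [0,0,0,-3,-3,0,5.5],
    [0,0,0,-3,-3,0,5.5],
    [0,0,0,0,0,0,5.5],
  ],
)

```text
clock: 6.9
tool_pos: [0.5268, -0.1842, 0.2253]
tcp_rot: [0.373, 0.928, -0.001, 0.001]
wrist_force: [0.1, -0.2, -0.4]
gripper_width: 0.0552
```

```bash
python3 chk.py;python3 - <<'E'
from station import readout, optics
import cv2,numpy as np
from h import *
for n,b,bk in(("side",(120,200,235,280),(235,215,300,290)),("top",(180,100,230,150),(190,180,260,260))):
    c=optics.read_camera(n); cv2.imwrite(f"pics/{n}4.png",c["pixels"][:,:,::-1])
    P=c["pixels"].astype(int); v,u=np.mgrid[0:384,0:512]
    def sel(m,b): 
        m=m&(u>b[0])&(u<b[2])&(v>b[1])&(v<b[3])&(c["depth"]>0); return pt(c,u[m],v[m])
    X=sel((P[...,1]>P[...,0]+50)&(P[...,1]>P[...,2]+30),b)
    T=X[X[:,2]>.066]
    if len(T)<20: print(n,"few",len(T)); continue
    A=np.c_[T[:,:2],np.ones(len(T))]; k=np.linalg.lstsq(A,T[:,2],rcond=None)[0]
    ctr=(T[:,:2].min(0)+T[:,:2].max(0))/2; a=np.radians(-10.5); d=ctr-[.585,.060]
    print(n,len(T),"green",ctr,"base xy",d@[np.cos(a),np.sin(a)],d@[-np.sin(a),np.cos(a)],"top z",np.median(T[:,2]),"tilt",np.hypot(*k[:2]))
    H=sel(P.max(-1)<45,bk);H=H[(H[:,2]>.128)&(H[:,2]<.14)]
    if len(H): h=H.mean(0)[:2]-[.585,.060]; print("handle",len(H),H.mean(0),np.hypot(*h),np.degrees(np.arctan2(h[1],h[0]))%360)
E
```

```text
6.9 [ 0.52684138 -0.18416564  0.22532363] r 0.2509965853363704 bearing 256.60218525058815 yaw 136.15380637223691 F tool [-0.19631813 -0.06751027  0.44916279] [ 0.0272163  -0.02911491  0.0113008 ] 0.05524984825681924
side 909 green [0.66862194 0.04467141] base xy 0.08501509788482875 0.00016698095963442165 top z 0.07242859249528527 tilt 0.020554644996234196
top 948 green [0.66979962 0.04176762] base xy 0.0867022303318384 -0.0024735736863182685 top z 0.07117290792901287 tilt 0.0035775862691617244
handle 113 [ 0.52273376 -0.01386015  0.13369013] 0.09660437571858575 229.86814374819605
```

View pics/side4.png

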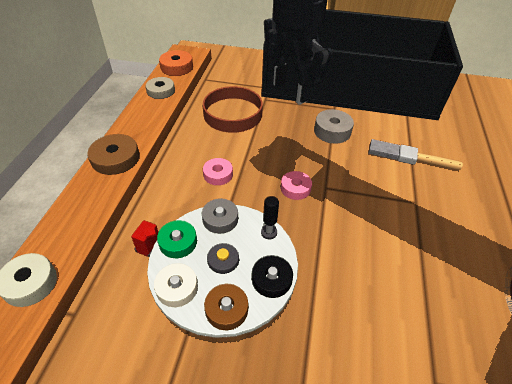

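View pics/top4.png

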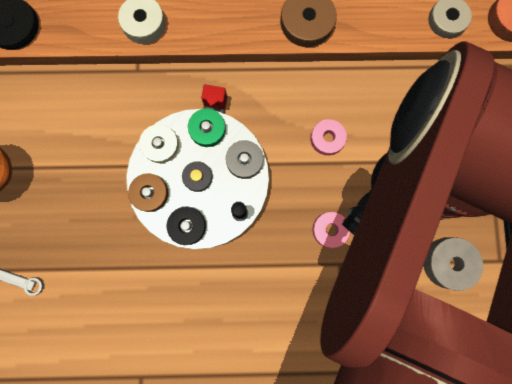

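The green wheel is flat at the pointer, (207,127) in the top view, and the arm is clear. One short hold, then a check that the disc is still, then hand-in.

Request:
servo_tool(
  targets=[
    [0,0,0,0,0,0,5.5],
    [0,0,0,0,0,0,5.5],
    [0,0,0,0,0,0,5.5],
    [0,0,0,0,0,0,5.5],
    [0,0,0,0,0,0,5.5],
  ],
)

```text
clock: 7.5
tool_pos: [0.527, -0.1795, 0.2244]
tcp_rot: [0.371, 0.929, 0.0, 0.0]
wrist_force: [-1.0, 0.3, 0.8]
gripper_width: 0.0552
```

```bash
python3 - <<'E'
from station import readout, optics, order
import cv2,numpy as np
a=cv2.imread("pics/top4.png").astype(int); b=optics.read_camera("top")["pixels"][:,:,::-1].astype(int)
d=abs(a-b)[105:250,125:272].max(-1); print("changed px",(d>40).sum(), d.mean())
s=readout.sense(); print(s["clock"],s["wrist_force"],abs(s["joint_velocities"]).max())
if (d>40).sum()<30: print(order.close_job())
E
```

```text
changed px 0 1.473657049026507
7.55 [ 0.49808146  0.25482154 -0.00148099] 0.0038344972648325392
the job is handed in; nothing more can be done
None
```

I gripped the handle from above and turned the carousel one station anticlockwise. I then let go, rose clear and handed the job in at about 7.6 s. No verdict is reported.

**Last checks**
- **Carousel angle:** the handle went from a bearing of about 169° to 229.9°, so roughly 60°.
- **Green wheel:** it sits 85–87 mm from the axis along the base's x and within 2.5 mm sideways. Its top is 71–72 mm above the table, and its tilt is 0.02 rad or less.
- **Stillness:** two top pictures about 0.5 s apart showed no change on the disc.
- **Arm:** the gripper is open and clear of everything, with the wrist force near zero.

**Disagreement:** the two cameras differed by 3 to 7 mm across the base (world y), so I used an average. That is well inside the limits. In the final side picture my handle check found no usable points, so the final handle bearing comes from the top camera only.

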